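# Set out the dropper bottle and the slide box on their marked pads

## Task

Get the bench ready for making slides: stand the amber dropper bottle upright on the square dark pad, wholly inside its yellow ring, and lay the slide box flat, the way up it is now, on the oblong dark pad, wholly inside its yellow rectangle and so squared up with it (either way round). Set both down rather than dropping them, do not tip the bottle over, and leave everything else on the bench where it is.

Things in the scene. Friction and masses are not known exactly. Their poses are not given: they have to be found in the camera images.
- dropper_bottle: loose small amber dropper bottle with a black neck and black rubber bulb, standing upright; 36 mm diameter, 100 mm tall, 45 g nominal. Origin at the centre of its underside, z up. Cylindrical body up to about 40 mm, shoulder narrowing to 64 mm, black collar 22 mm across from 58 to 71 mm, bulb 14 mm across from 71 to 100 mm. All of it is rigid; it can be gripped by the body, the collar or the bulb. Starts in one of three places on the right half of the bench.
- slide_box: loose flat carton of microscope slides, white with a teal stripe, 32 mm (its x) by 84 mm (its y) by 29 mm high, rigid. Origin at the centre of its underside, z up. Grip it across the 32 mm. Starts in one of three places on the right half of the bench.
- ring_pad: square dark grey pad, 90 x 90 mm, 3 mm thick, fixed to the bench on the left half. A yellow ring, 60 mm inside and 66 mm outside diameter, is printed at its centre. Origin at the centre of its underside (bench level), top 3 mm above it.
- box_pad: oblong dark grey pad, 76 mm (its x) by 128 mm (its y), 3 mm thick, fixed to the bench on the left half. A yellow rectangle, 54 mm (x) by 106 mm (y) inside its 3 mm lines, is printed at its centre. Origin at the centre of its underside (bench level), top 3 mm above it.
- vial_1: bystander: small glass vial with a white cap and yellow contents, 26 mm across, 55 mm tall; stands in the third of the three places. Origin at the centre of its underside.
- tape_roll: bystander: roll of cream tape lying flat, 62 mm across, 19 mm high. Origin at the centre of its underside.
- petri_dish: bystander: petri dish, 59 mm across, 13 mm high. Origin at the centre of its underside.
- timer: bystander: white timer, 62 x 62 x 18 mm, lying flat. Origin at the centre of its underside.
- felt_pen: bystander: pen lying on the bench, 134 x 14 x 12 mm, its length along its x. Origin at the centre of its underside.
- screwdriver: bystander: screwdriver with a red handle lying near the front edge, 145 x 21 x 21 mm, its length along its x. Origin at the centre of its underside.
Mind the look-alikes: they are no part of the job. There is more than one size of the slide_box; the job needs the larger.

How it is judged:
By the outcome, as a careful person would: the job done as asked, in the order asked, and still so for the second after the job is handed in, with the robot touching nothing.
It also fails if it takes over 64 s, if anything falls off the work surface, if the arm or the gripper's body presses on something with over 40 N, if the wrist force passes 120 N, or if a joint passes its speed limit or range.

## Robot

A 7-joint arm with a two-finger parallel gripper is mounted at the origin on a cart in front of the work surface, level with it; the furniture and walls round the work are solid. World frame = base frame: x ahead of the robot, y to its left, z up, the work surface at z = 0. Lengths are in m, angles in rad, forces in N, time in s.
With the tool pointing down it reaches from about 0.35 to 0.9 m from the base axis. Payload 7.2 kg.
Tool frame: the origin (TCP) lies midway between the tips of the shut fingers; the grasp point (between the pads) lies 19 mm behind it; z points along the fingers, y is the line along which they close (so a half turn about z gives the same grasp; the last joint's range is limited). The gripper opens to 88 mm and grips with 3 to 60 N. Pads are 20 mm wide; open, the fingers measure 115 mm over their backs; the gripper's body (75 mm by 178 mm) begins 61 mm behind the grasp point.
Start: joints at [-1.369, 0.411, -0.013, 1.596, 0.006, 1.134, -0.082], TCP at [0.167, 0.602, 0.223] pointing down, gripper open.
Joint ranges: [-2.95, 2.95], [-0.29, 1.99], [-1.47, 1.44], [0.14, 2.54], [-1.03, 4.17], [0.13, 1.85], [-2.86, 2.86]. Speed limits (rad/s): [2.39, 2.39, 3.01, 3.01, 3.14, 3.14, 3.14].

## Interface

Orientations are given as a unit quaternion [x, y, z, w].
In Python, from station import sense, camera, get_calibration, finish_job gives the robot as it stands.
- The arm moves only by the tool step_arm, never from a script. Its argument "commands" is a list of rows, each a list of 3 entries, a list of its own where there are three numbers: the shift along the world's x, y, z as a fraction of full scale, then the turn about the world's z as a fraction of full scale, then the closure, from -1 (fully open) to 1 (shut), so that 0 is half open. A call has 1 to 20 rows; each row shifts and turns the commanded pose from where the row before left it; what a row does not reach is not made up. Full scale, the value 1, is 0.04 m for a shift and 60 degrees for a turn. A row lasts 1/8 s, in which the tool goes at most 62.5 mm and 10.7 degrees, less where a joint would pass 70% of its speed; a pose out of reach is approached as far as the arm can. A call with a number of a shift or a turn outside -1 to 1 is refused whole. A call with a gripper value outside its range is refused whole. The fingers move at their own pace and stop on an object; the grip force is fixed at half the most. Time passes only in rows, so rows that do not move let the fingers close. It gives the time, the measured TCP pose, the force, the opening and the grip force at its end, in the units of the state.
- sense(): the state, without advancing time (a new reading comes with each control period).
- camera(name): name is "scene" or "top" or "wrist"; returns (picture, depth): 384x512x3 uint8, red, green, blue; 384x512 float32, m along the optical axis (not along the pixel's ray), 0 where there is no reading.
- get_calibration(name): a dict with "K" (3x3 intrinsics, pixels), "origin" and "rotation" of the camera in the world; the wrist camera has in their place "hand_eye" (4x4, takes a point from camera to tool coordinates, whose origin is the TCP and whose axes are the flange's). Camera axes: x right, y up, looking along -z (the intrinsics and any distortion apply to the point x, -y, -z); pixel columns grow to the right and rows downward; lengths in m; the calibration is good to about 2 mm. A picture is of the moment at which its call begins: read the wrist's pose just before it. get_calibration takes no time and is no camera call.
- finish_job(): hands the job in; it is judged then, once.
The state is a dict: "t": time; "joints": joint angles; "dq": joint speeds; "tau": joint torques, N m; "tcp_pos": TCP position; "tool_rot": TCP orientation; "force": force on the tool from outside, world axes, zero at the start; "torque": the same for the moment, N m; "finger_gap": finger opening in m; "gripper_force": force on a finger pad.
Only numpy, scipy, OpenCV 4.12 (cv2) and the standard library are available. Lean on these libraries where they do the work, as an engineer would, in place of code of your own. Each camera call takes 0.05 s, during which the arm holds its last target. There are 200 camera calls.

## Working session

There is one attempt and no reset: what is moved stays moved. The work goes in short steps, Python scripts to look and compute and a tool call to move; the robot and the scene stay as the last step left them, time stands still between calls to the robot, and variables do not carry over. Pictures are saved under pics/ and viewed, at most 10 in all, crops included, and the job is handed in when it is done.

Besides the shell and the picture viewer there is one more tool, called by a JSON object that holds its "fn" and its "kwargs". step_arm: Moves the arm, as the interface text tells. Its arguments: {"type":"object","properties":{"commands":{"type":"array"}},"required":["commands"]}

```bash
mkdir -p pics; cat > h.py <<'E'
import numpy as np, cv2
from station import sense, camera, get_calibration, finish_job
def ray(name,u,v,z):
    c=get_calibration(name);K=np.array(c["K"]);R=np.array(c["rotation"]);o=np.array(c["origin"])
    d=R@np.array([(u-K[0,2])/K[0,0],-(v-K[1,2])/K[1,1],-1.])
    return o+d*(z-o[2])/d[2]
E
python3 - <<'E'
from h import *
s=sense();print({k:np.round(s[k],3).tolist() for k in s})
for n in("top","scene"):
    p,d=camera(n);np.savez(f"{n}0.npz",p=p,d=d);cv2.imwrite(f"pics/{n}0.png",p[:,:,::-1])
    print(get_calibration(n))
p=np.load("top0.npz")["p"];cv2.imwrite("pics/top0b.png",cv2.resize(p[:,:,::-1],(800,600),interpolation=cv2.INTER_CUBIC))
E
```

```text
{'t': 0.0, 'joints': [-1.369, 0.412, -0.013, 1.597, 0.006, 1.134, -0.082], 'dq': [-0.0, 0.0, 0.0, -0.0, 0.001, 0.001, -0.001], 'tau': [0.0, -58.794, 0.642, -29.108, -0.054, 0.018, 0.0], 'tcp_pos': [0.166, 0.602, 0.222], 'tool_rot': [0.134, 0.991, -0.001, -0.0], 'force': [0.361, 0.091, 0.062], 'torque': [0.019, 0.013, 0.011], 'gripper_force': 0.0, 'finger_gap': 0.088}
{'K': array([[451.43716882,   0.        , 261.23586817],
       [  0.        , 451.43716882, 198.38527614],
       [  0.        ,   0.        ,   1.        ]]), 'origin': array([ 0.3530251 , -0.0937449 ,  1.39200238]), 'rotation': array([-0.05044176,  0.03737162,  0.7125532 , -0.69880393])}
{'K': array([[467.37414549,   0.        , 257.102994  ],
       [  0.        , 467.37414549, 193.67540536],
       [  0.        ,   0.        ,   1.        ]]), 'origin': array([-0.5158702 , -0.66667606,  0.53591321]), 'rotation': array([ 0.48490206, -0.28110106, -0.43637748,  0.70386567])}
```

View pics/top0b.png

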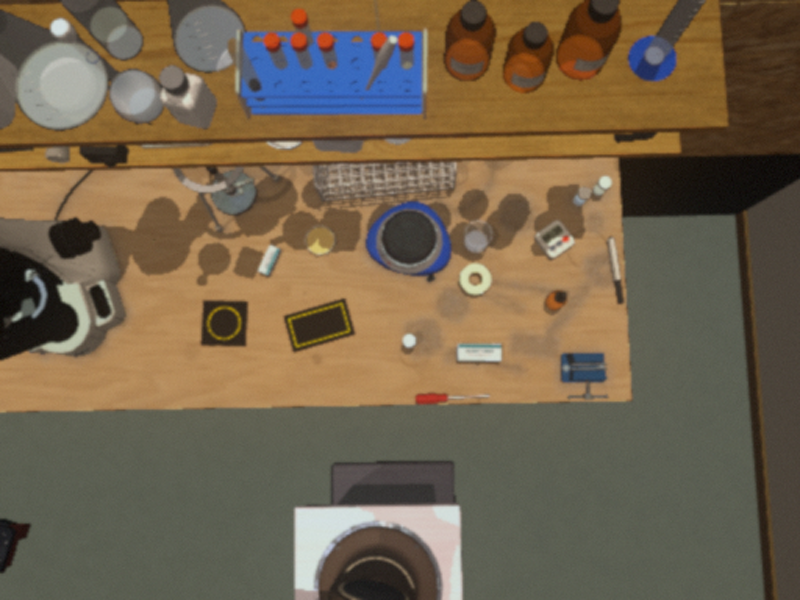

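View pics/scene0.png

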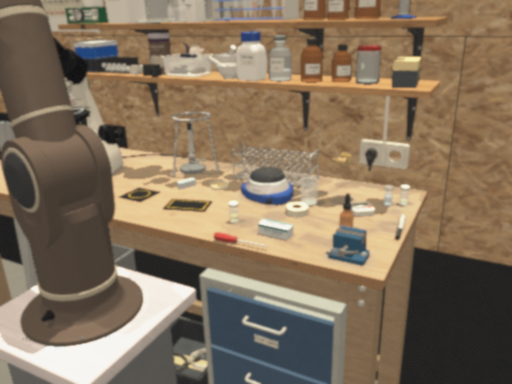

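The top view (800x600 crop) shows the ring pad at (224,323), the box pad at (320,324), the amber bottle at (556,300), the white vial at (409,342) and the tape at (475,279). There are two slide-box candidates: the small one at (270,261) on the left half, and the long one at (480,353) on the right half. The second fits, being larger and on the right half. The big amber bottles at (470,40) and nearby sit on the shelf, so the dropper is the small one at (556,300).

```bash
cat > h.py <<'E'
import numpy as np, cv2
from scipy.spatial.transform import Rotation as Ro
from station import sense, camera, get_calibration, finish_job
def cam(name):
    c=get_calibration(name);K=np.array(c["K"])
    if "origin" in c: return K,Ro.from_quat(c["rotation"]).as_matrix(),np.array(c["origin"]),c
    s=sense();T=np.eye(4);T[:3,:3]=Ro.from_quat(s["tool_rot"]).as_matrix();T[:3,3]=s["tcp_pos"];M=T@np.array(c["hand_eye"])
    return K,M[:3,:3],M[:3,3],c
def ray(C,u,v,z):
    K,R,o,_=C
    d=R@np.array([(u-K[0,2])/K[0,0],-(v-K[1,2])/K[1,1],-1.])
    return o+d*(z-o[2])/d[2]
def pix(C,P):
    K,R,o,_=C;q=R.T@(np.array(P)-o);return K[0,2]+K[0,0]*q[0]/-q[2],K[1,2]+K[1,1]*q[1]/q[2]
def rect(C,cnt,z):
    P=np.array([ray(C,u,v,z)[:2] for u,v in cnt.reshape(-1,2)],np.float32)
    (cx,cy),(w,h),a=cv2.minAreaRect(P*1000)
    if w>h: w,h,a=h,w,a+90
    return np.round([cx,cy,w,h,((a+90)%180)-90],1)  # mm; a=direction of short side from world x, deg
E
python3 - <<'E'
from h import *
print(cam("top")[3].keys(),cam("wrist")[3])
f=np.load("top0.npz");p=f["p"];d=f["d"];C=cam("top");k=.64
print("tcp px",pix(C,sense()["tcp_pos"]),"base",pix(C,[0,0,0]))
hsv=cv2.cvtColor(p,cv2.COLOR_RGB2HSV)
print("box px",p[int(353*k),int(480*k)],"depth z check")
for n,u,v in(("ring",224,323),("boxpad",320,324),("bottle",556,300),("box",480,353),("small",270,261),("vial",409,342),("tape",475,279),("table",400,380)):
    u,v=u*k,v*k;dd=d[int(v),int(u)];K,R,o,_=C
    P=o+R@np.array([(u-K[0,2])/K[0,0],-(v-K[1,2])/K[1,1],-1.])*dd
    print(n,P.round(3),hsv[int(v),int(u)])
y=cv2.inRange(hsv,(22,110,60),(36,255,255))
for c in cv2.findContours(y,cv2.RETR_EXTERNAL,cv2.CHAIN_APPROX_NONE)[0]:
    if len(c)>25: print("yellow",cv2.boundingRect(c),rect(C,c,.003))
dk=cv2.inRange(hsv,(0,0,0),(180,255,65))
for c in cv2.findContours(dk,cv2.RETR_EXTERNAL,cv2.CHAIN_APPROX_NONE)[0]:
    b=cv2.boundingRect(c)
    if b[2]>15 and 120<b[0]<260 and 170<b[1]<250: print("dark",b,rect(C,c,.003))
w=cv2.imread("pics/top0.png")
crop=np.hstack([cv2.resize(w[y0:y0+50,x0:x0+60],(396,330),interpolation=cv2.INTER_CUBIC) for x0,y0 in((278,200),(145,140))])
cv2.imwrite("pics/crop1.png",crop)
p,_=camera("wrist");cv2.imwrite("pics/wrist0.png",p[:,:,::-1])
E
```

```text
dict_keys(['K', 'origin', 'rotation']) {'K': array([[271.77330527,   0.        , 253.99595061],
       [  0.        , 271.77330527, 191.00897323],
       [  0.        ,   0.        ,   1.        ]]), 'hand_eye': array([[-6.14969724e-05,  9.69184772e-01,  2.46334883e-01,
         6.65441317e-02],
       [ 9.99999958e-01, -1.05505255e-05,  2.91158027e-04,
        -7.52033597e-04],
       [ 2.84784888e-04,  2.46334890e-01, -9.69184730e-01,
        -1.59674031e-01],
       [ 0.00000000e+00,  0.00000000e+00,  0.00000000e+00,
         1.00000000e+00]])}
tcp px (np.float64(-1.4679680695824118), np.float64(333.53447420854195)) base (np.float64(241.03582450901806), np.float64(375.21725226570953))
box px [207 204 191] depth z check
ring [ 0.509  0.298 -0.   ] [14 99 49]
boxpad [0.503 0.106 0.001] [ 14 102  50]
bottle [ 0.534 -0.353  0.054] [ 13 177 114]
box [ 0.437 -0.207  0.029] [ 24  20 207]
small [0.628 0.202 0.021] [ 44  15 183]
vial [ 0.459 -0.071  0.057] [ 60  11 223]
tape [ 0.587 -0.204 -0.002] [ 16 119 171]
table [ 0.389 -0.051 -0.001] [ 16 127 185]
yellow (132, 196, 23, 22) [509.1 298.8  65.7  69.   -1.1]
yellow (183, 193, 42, 30) [501.6 109.4  66.2 118.   14.9]
dark (187, 197, 34, 22) [501.9 109.2  45.8  96.9  15.2]
dark (130, 193, 27, 28) [509.1 298.5  82.   84.4  88.8]
```

View pics/crop1.png

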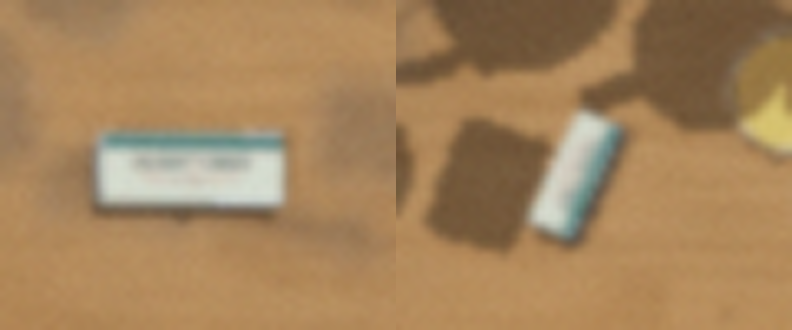

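The crop shows the left candidate (right-half box) is about 84 mm long and the right candidate about 50 mm. So the box at px (307,226) is the one. I move over the right half, bottle first.

{"fn": "step_arm", "kwargs": {"commands": [[[0.8, -0.75, 0], -0.0625, -1], [[0.8, -0.75, 0], -0.0625, -1], [[0.8, -0.75, 0], -0.0625, -1], [[0.8, -0.75, 0], -0.0625, -1], [[0.8, -0.75, 0], -0.0625, -1], [[0.8, -0.75, 0], -0.0625, -1], [[0.8, -0.75, 0], -0.0625, -1], [[0.8, -0.75, 0], -0.0625, -1], [[0.8, -0.75, 0], -0.0625, -1], [[0.8, -0.75, 0], -0.0625, -1], [[0, -1, 0], -0.0625, -1], [[0, -1, 0], -0.0625, -1], [[0, -1, 0], -0.0625, -1], [[0, -1, 0], -0.0625, -1], [[0, -1, 0], -0.0625, -1], [[0, -1, 0], -0.0625, -1], [[0, -1, 0], -0.0625, -1], [[0, -1, 0], -0.0625, -1], [[0, -1, 0], -0.0625, -1], [[0, -1, 0], -0.0625, -1]]}}

```text
t: 2.65
tcp_pos: [0.4861, -0.0993, 0.2228]
tool_rot: [0.711, 0.703, 0.0, 0.0]
force: [0.6, -0.3, -1.1]
finger_gap: 0.0878
gripper_force: 0.0
```

{"fn": "step_arm", "kwargs": {"commands": [[[0, -1, 0], 0, -1], [[0, -1, 0], 0, -1], [[0, -1, 0], 0, -1], [[0, -1, 0], 0, -1], [[0, -0.5, 0], 0, -1], [[0, 0, 0], 0, -1], [[0, 0, 0], 0, -1]]}}

```text
t: 3.52
tcp_pos: [0.4865, -0.2767, 0.2225]
tool_rot: [0.71, 0.704, 0.0, -0.0]
force: [-0.4, 0.4, -0.1]
finger_gap: 0.0879
gripper_force: 0.0
```

```bash
python3 - <<'E'
from h import *
C=cam("wrist");p,d=camera("wrist");np.savez("w1.npz",p=p,d=d,R=C[1],o=C[2]);cv2.imwrite("pics/w1.png",p[:,:,::-1])
s=sense();print(s["tcp_pos"],s["tool_rot"],s["joints"])
for P in([.534,-.353,0],[.437,-.207,.029]):print(pix(C,P))
E
```

```text
[ 0.48673582 -0.2763523   0.22253541] [ 7.09511868e-01  7.04693364e-01  2.87870465e-04 -2.98012277e-04] [-0.08686729  0.34117533  0.66825685  1.79098636 -0.23669144  1.09094299
  0.65691023]
(np.float64(286.2078812103334), np.float64(220.24122647415604))
(np.float64(214.1355961989221), np.float64(119.34431608185776))
```

View pics/w1.png

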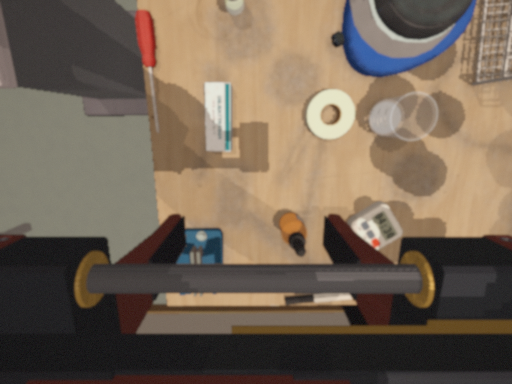

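The wrist view shows the bottle's amber body at (290,222) and its bulb tip at (300,250). The slide box is at (218,117), nearly square to the world axes. The vise is at (200,245) and the timer at (377,228).

```bash
cat > m.py <<'E'
from h import *
from scipy.optimize import least_squares
def pts(C,d,m):
    v,u=np.nonzero(m&(d>0));K,R,o,_=C;D=d[v,u]
    return o+(R@(np.array([(u-K[0,2])/K[0,0],-(v-K[1,2])/K[1,1],-np.ones(len(u))])*D)).T
E
python3 - <<'E'
from m import *
f=np.load("w1.npz");p=f["p"];d=f["d"];K=cam("wrist")[0];C=(K,f["R"],f["o"],None)
hsv=cv2.cvtColor(p,cv2.COLOR_RGB2HSV)
roi=np.zeros(d.shape,bool);roi[205:262,270:315]=1
am=roi&(cv2.inRange(hsv,(3,190,50),(18,255,255))>0); bk=roi&(hsv[...,2]<55)
for n,m in(("amber",am),("black",bk)):
    P=pts(C,d,m);print(n,m.sum(),len(P),P.mean(0).round(3),np.percentile(P,[2,50,98],axis=0).round(3).tolist())
P=pts(C,d,am);B=P[(P[:,2]>.008)&(P[:,2]<.038)]
r=least_squares(lambda c:np.hypot(B[:,0]-c[0],B[:,1]-c[1])-.018,[.534,-.353],loss="soft_l1",f_scale=.002);print("body fit",len(B),r.x,np.abs(r.fun).mean())
v,u=np.nonzero(bk);print("black px",u.min(),u.max(),v.min(),v.max());
# bulb end cap at z .1 : last 6 rows
i=v>v.max()-5;print("tip",ray(C,u[i].mean(),v[i].mean(),.099),u[i].mean(),v[i].mean())
w=cv2.inRange(hsv,(0,0,150),(180,60,255));w[:,:195]=0;w[:,240:]=0;w[:70]=0;w[160:]=0
t=cv2.inRange(hsv,(78,60,50),(105,255,255));t[:,:195]=0;t[:,240:]=0;t[:70]=0;t[160:]=0
c=max(cv2.findContours(cv2.morphologyEx(w|t,cv2.MORPH_CLOSE,np.ones((5,5))),cv2.RETR_EXTERNAL,cv2.CHAIN_APPROX_NONE)[0],key=cv2.contourArea)
print("box",cv2.boundingRect(c),rect(C,c,.029))
Z=pts(C,d,(w|t)>0);Z=Z[(Z[:,2]>.024)];print("box top",len(Z),Z.mean(0),(np.ptp(Z,axis=0)))
print(cv2.minAreaRect((Z[:,:2]*1000).astype(np.float32)))
E
```

```text
<stdin>:7: RuntimeWarning: Mean of empty slice.
  ret = um.true_divide(
Traceback (most recent call last):
IndexError: index -1 is out of bounds for axis 0 with size 0
```

```bash
cat > m1.py <<'E'
from m import *
f=np.load("w1.npz");p=f["p"];d=f["d"];K=cam("wrist")[0];C=(K,f["R"],f["o"],None)
hsv=cv2.cvtColor(p,cv2.COLOR_RGB2HSV)
print(hsv[222,286:296:3].tolist(),hsv[245,296:304:3].tolist(),hsv[200,270].tolist(),d[222,290],d[245,299],d[200,270])
roi=np.zeros(d.shape,bool);roi[205:262,270:315]=1
am=roi&(cv2.inRange(hsv,(3,190,40),(18,255,255))>0); bk=roi&(hsv[...,2]<55)
if not am.any(): am=roi&(cv2.inRange(hsv,(3,160,60),(18,255,255))>0)
for n,m in(("amber",am),("black",bk)):
    P=pts(C,d,m);print(n,m.sum(),len(P))
    if len(P):print(np.percentile(P,[2,50,98],axis=0).round(3).tolist())
P=pts(C,d,am);B=P[(P[:,2]>.008)&(P[:,2]<.038)]
if len(B):
    r=least_squares(lambda c:np.hypot(B[:,0]-c[0],B[:,1]-c[1])-.018,[.534,-.353],loss="soft_l1",f_scale=.002);print("body fit",len(B),r.x,np.abs(r.fun).mean())
v,u=np.nonzero(bk);print("black px",u.min(),u.max(),v.min(),v.max());
i=v>v.max()-5;print("tip",ray(C,u[i].mean(),v[i].mean(),.099),u[i].mean(),v[i].mean())
w=cv2.inRange(hsv,(0,0,150),(180,60,255))|cv2.inRange(hsv,(78,60,50),(105,255,255));w[:,:195]=0;w[:,240:]=0;w[:70]=0;w[160:]=0
c=max(cv2.findContours(cv2.morphologyEx(w,cv2.MORPH_CLOSE,np.ones((5,5))),cv2.RETR_EXTERNAL,cv2.CHAIN_APPROX_NONE)[0],key=cv2.contourArea)
print("box",cv2.boundingRect(c),rect(C,c,.029))
Z=pts(C,d,w>0);Z=Z[(Z[:,2]>.024)];print("box top",len(Z))
if len(Z):print(Z.mean(0),np.ptp(Z,axis=0),cv2.minAreaRect((Z[:,:2]*1000).astype(np.float32)))
E
python3 m1.py
```

```text
[[15, 175, 179], [14, 178, 185], [15, 176, 191], [15, 175, 191]] [[23, 32, 32], [10, 24, 32], [3, 68, 34]] [17, 95, 204] 0.3634415 0.32040164 0.40053582
amber 416 415
[[0.523, -0.36, 0.007], [0.534, -0.345, 0.042], [0.551, -0.34, 0.057]]
black 168 168
[[0.531, -0.356, 0.062], [0.537, -0.352, 0.077], [0.544, -0.348, 0.095]]
body fit 140 [ 0.53925961 -0.35781405] 0.0002165892405066604
black px 290 303 233 251
tip [ 0.53654331 -0.35025642  0.099     ] 298.46875 248.46875
box (204, 81, 28, 71) [ 441.5 -204.3   33.6   85.    -1.6]
box top 1664
[ 0.44028553 -0.20300143  0.02696406] [0.03278388 0.08323006 0.00485221] ((439.9237060546875, -205.20526123046875), (83.6201400756836, 31.560260772705078), 88.33909606933594)
```

{"fn": "step_arm", "kwargs": {"commands": [[[0.43, -0.67, 0], 0, -1], [[0.43, -0.67, 0], 0, -1], [[0.43, -0.67, 0], 0, -1], [[0, 0, 0], 0, -1], [[0, 0, 0], 0, -1], [[0, 0, 0], 0, -1]]}}

```text
t: 4.32
tcp_pos: [0.5382, -0.3567, 0.2228]
tool_rot: [0.71, 0.705, 0.0, -0.0]
force: [-0.1, 0.7, 0.6]
finger_gap: 0.0878
gripper_force: 0.0
```

```bash
python3 - <<'E'
from m import *
C=cam("wrist");p,d=camera("wrist");print(sense()["tcp_pos"])
u0,v0=pix(C,[.538,-.357,.07]);print(u0,v0)
hsv=cv2.cvtColor(p,cv2.COLOR_RGB2HSV);roi=np.zeros(d.shape,bool);roi[int(v0)-60:int(v0)+60,int(u0)-40:int(u0)+40]=1
am=roi&(cv2.inRange(hsv,(3,150,40),(18,255,255))>0);P=pts(C,d,am);print(len(P))
B=P[(P[:,2]>.008)&(P[:,2]<.038)]
r=least_squares(lambda c:np.hypot(B[:,0]-c[0],B[:,1]-c[1])-.018,[.534,-.353],loss="soft_l1",f_scale=.002);print("fit",len(B),r.x,np.abs(r.fun).mean())
bk=roi&(hsv[...,2]<60);Q=pts(C,d,bk);Q=Q[(Q[:,2]>.06)&(Q[:,2]<.102)&(np.hypot(Q[:,0]-.538,Q[:,1]+.357)<.025)];print(len(Q),np.percentile(Q,[2,50,98],axis=0).round(4).tolist())
E
```

```text
[ 0.53825123 -0.35679264  0.22293123]
253.71189157474507 180.32931075950356
340
fit 53 [ 0.53935705 -0.35781818] 0.00010786167456409363
180 [[0.5325, -0.3595, 0.0674], [0.5396, -0.3535, 0.083], [0.5478, -0.3486, 0.0978]]
```

{"fn": "step_arm", "kwargs": {"commands": [[[0.03, -0.02, -0.6], 0, -1], [[0, 0, -0.7], 0, -1], [[0, 0, -0.7], 0, -1], [[0, 0, -0.7], 0, -1], [[0, 0, -0.6], 0, -1], [[0, 0, -0.5], 0, -1], [[0, 0, -0.32], 0, -1], [[0, 0, 0], 0, -1], [[0, 0, 0], 0, -1]]}}

```text
t: 5.5
tcp_pos: [0.5398, -0.3592, 0.0586]
tool_rot: [0.71, 0.704, 0.0, 0.001]
force: [-1.0, 0.1, 0.3]
finger_gap: 0.0878
gripper_force: 0.0
```

{"fn": "step_arm", "kwargs": {"commands": [[[0, 0, 0], 0, 0.2], [[0, 0, 0], 0, 0.4], [[0, 0, 0], 0, 0.6], [[0, 0, 0], 0, 1], [[0, 0, 0], 0, 1], [[0, 0, 0], 0, 1], [[0, 0, 0], 0, 1], [[0, 0, 0], 0, 1]]}}

```text
t: 6.5
tcp_pos: [0.5394, -0.3588, 0.0578]
tool_rot: [0.71, 0.704, -0.0, -0.0]
force: [-0.2, -0.0, -0.3]
finger_gap: 0.0213
gripper_force: 29.7
```

{"fn": "step_arm", "kwargs": {"commands": [[[0, 0, 0.3], 0, 1], [[0, 0, 0.6], 0, 1], [[0, 0, 0.8], 0, 1], [[0, 0, 0.8], 0, 1], [[0, 0, 0.8], 0, 1], [[0, 0, 0.4], 0, 1], [[0, 0, 0], 0, 1], [[0, 0, 0], 0, 1]]}}

```text
t: 7.5
tcp_pos: [0.539, -0.3583, 0.2047]
tool_rot: [0.71, 0.704, -0.0, -0.001]
force: [-0.2, 0.2, -0.8]
finger_gap: 0.0209
gripper_force: 29.7
```

```bash
python3 - <<'E'
from m import *
p,d=camera("wrist");cv2.imwrite("pics/w2.png",p[:,:,::-1]);s=sense();print(s["tcp_pos"],s["finger_gap"])
C=cam("scene");p,_=camera("scene");u,v=map(int,pix(C,s["tcp_pos"]));print(u,v)
a=cv2.resize(p[max(v-70,0):v+70,u-70:u+70,::-1],(400,400),interpolation=cv2.INTER_CUBIC);q=cv2.imread("pics/w2.png")
cv2.imwrite("pics/c2.png",np.hstack([a,cv2.resize(q[:,64:448],(400,400))]))
E
```

```text
[ 0.53887309 -0.35826459  0.20443496] 0.02155198822256374
349 152
```

View pics/c2.png

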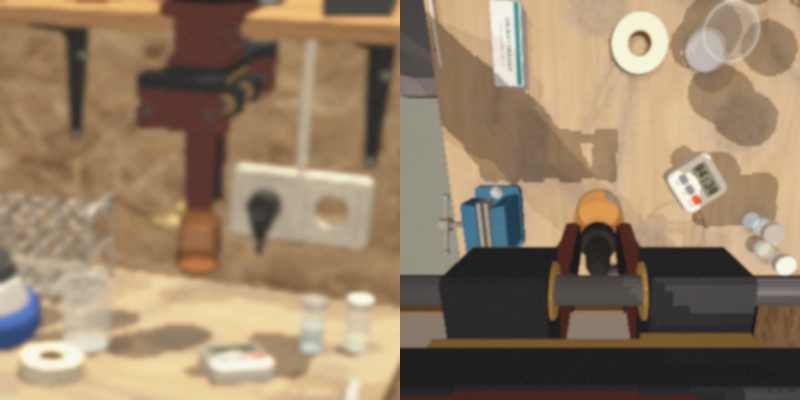

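The crop shows the bottle hanging upright between the fingers (left, at (200,240)) and gripped at its collar (right, at (598,240)). Now I carry it to near the ring pad.

{"fn": "step_arm", "kwargs": {"commands": [[[-0.05, 0.3, 0.3], 0, 1], [[-0.05, 0.6, 0.3], 0, 1], [[-0.05, 0.9, 0.2], 0, 1], [[-0.05, 1, 0], 0, 1], [[-0.05, 1, 0], 0, 1], [[-0.05, 1, 0], 0, 1], [[-0.05, 1, 0], 0, 1], [[-0.05, 1, 0], 0, 1], [[-0.05, 1, 0], 0, 1], [[-0.05, 1, 0], 0, 1], [[-0.05, 1, 0], 0, 1], [[-0.05, 1, 0], 0, 1], [[-0.05, 1, 0], 0, 1], [[-0.05, 1, 0], 0, 1], [[-0.05, 0.8, 0], 0, 1], [[0, 0.5, 0], 0, 1], [[0, 0.3, 0], 0, 1], [[0, 0, 0], 0, 1], [[0, 0, 0], 0, 1], [[0, 0, 0], 0, 1]]}}

```text
t: 10.1
tcp_pos: [0.5097, 0.216, 0.238]
tool_rot: [0.711, 0.704, 0.0, 0.0]
force: [-0.3, 0.2, -1.0]
finger_gap: 0.0209
gripper_force: 29.7
```

```bash
python3 - <<'E'
from m import *
C=cam("wrist");p,d=camera("wrist");cv2.imwrite("pics/w3.png",p[:,:,::-1]);print(sense()["tcp_pos"])
hsv=cv2.cvtColor(p,cv2.COLOR_RGB2HSV);y=cv2.inRange(hsv,(22,90,60),(36,255,255))
print(pix(C,[.509,.2985,.003]),pix(C,[.502,.109,.003]))
for c in cv2.findContours(cv2.morphologyEx(y,cv2.MORPH_CLOSE,np.ones((3,3))),cv2.RETR_EXTERNAL,cv2.CHAIN_APPROX_NONE)[0]:
    if len(c)>25: print("yellow",cv2.boundingRect(c),rect(C,c,.003))
E
```

```text
[0.50961605 0.21620627 0.2379414 ]
(np.float64(252.81964901728625), np.float64(109.69141555725847)) (np.float64(249.66665387598633), np.float64(236.05940690980248))
yellow (235, 251, 7, 14) [483.4  72.1   6.6  23.2  15.6]
yellow (220, 204, 12, 11) [464.1 156.4  12.8  19.4 -40.6]
yellow (228, 83, 52, 51) [510.  300.   66.6  71.   89.4]
```

View pics/w3.png

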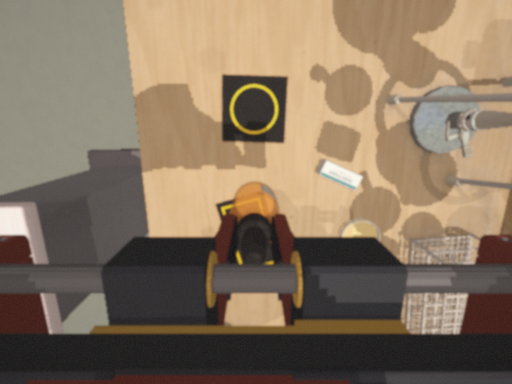

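The ring is at (254,109) with the pad around it, and the bottle is held at (255,215). I move over it and lower.

{"fn": "step_arm", "kwargs": {"commands": [[[0, 0.7, 0], 0, 1], [[0, 0.9, 0], 0, 1], [[0, 0.47, 0], 0, 1], [[0, 0, -0.6], 0, 1], [[0, 0, -0.8], 0, 1], [[0, 0, -0.8], 0, 1], [[0, 0, -0.8], 0, 1], [[0, 0, -0.6], 0, 1], [[0, 0, -0.3], 0, 1], [[0, 0, -0.2], 0, 1], [[0, 0, -0.1], 0, 1], [[0, 0, -0.1], 0, 1], [[0, 0, 0], 0, 1], [[0, 0, 0], 0, 1]]}}

```text
t: 11.9
tcp_pos: [0.5096, 0.3001, 0.0662]
tool_rot: [0.71, 0.704, 0.0, 0.0]
force: [0.0, -0.1, 0.4]
finger_gap: 0.0212
gripper_force: 29.7
```

Now 5 mm further down in small steps.

{"fn": "step_arm", "kwargs": {"commands": [[[0, 0, -0.05], 0, 1], [[0, 0, -0.04], 0, 1], [[0, 0, -0.03], 0, 1], [[0, 0, 0], 0, 1], [[0, 0, 0], 0, 1]]}}

```text
t: 12.52
tcp_pos: [0.5094, 0.3, 0.0611]
tool_rot: [0.71, 0.704, 0.0, 0.0]
force: [0.1, 0.1, -0.1]
finger_gap: 0.0214
gripper_force: 29.7
```

{"fn": "step_arm", "kwargs": {"commands": [[[0, 0, -0.02], 0, 1], [[0, 0, -0.02], 0, 1], [[0, 0, 0], 0, 1], [[0, 0, 0], 0, 1]]}}

```text
t: 13.02
tcp_pos: [0.5099, 0.3003, 0.0606]
tool_rot: [0.71, 0.704, 0.001, -0.0]
force: [-1.5, -1.5, 9.6]
finger_gap: 0.0213
gripper_force: 29.9
```

It is in contact at 9.6 N, about where the pad top should be. I ease off slightly, open and retreat upward.

{"fn": "step_arm", "kwargs": {"commands": [[[0, 0, 0.02], 0, 1], [[0, 0, 0], 0, 0.4], [[0, 0, 0], 0, 0.2], [[0, 0, 0], 0, 0], [[0, 0, 0], 0, -0.4], [[0, 0, 0], 0, -1], [[0, 0, 0], 0, -1], [[0, 0, 0], 0, -1], [[0, 0, 0.4], 0, -1], [[0, 0, 0.8], 0, -1], [[0, 0, 1], 0, -1], [[0, 0, 1], 0, -1], [[0, 0, 0.8], 0, -1], [[0, -0.7, 0], 0, -1], [[0, -1, 0], 0, -1], [[0, -1, 0], 0, -1], [[0, 0, 0], 0, -1], [[0, 0, 0], 0, -1]]}}

```text
t: 15.28
tcp_pos: [0.5091, 0.1916, 0.2202]
tool_rot: [0.71, 0.704, -0.0, -0.0]
force: [-0.5, -0.4, 0.1]
finger_gap: 0.0879
gripper_force: 0.0
```

```bash
python3 - <<'E'
from m import *
C=cam("wrist");p,d=camera("wrist");cv2.imwrite("pics/w4.png",p[:,:,::-1]);print(sense()["tcp_pos"])
hsv=cv2.cvtColor(p,cv2.COLOR_RGB2HSV);y=cv2.inRange(hsv,(22,90,60),(36,255,255))
for c in cv2.findContours(cv2.morphologyEx(y,cv2.MORPH_CLOSE,np.ones((3,3))),cv2.RETR_EXTERNAL,cv2.CHAIN_APPROX_NONE)[0]:
    if len(c)>25: print("yellow",cv2.boundingRect(c),rect(C,c,.003))
u0,v0=map(int,pix(C,[.51,.3,.03]));roi=np.zeros(d.shape,bool);roi[max(v0-40,0):v0+40,u0-40:u0+40]=1
P=pts(C,d,roi&(cv2.inRange(hsv,(3,150,40),(18,255,255))>0));B=P[(P[:,2]>.011)&(P[:,2]<.041)]
r=least_squares(lambda c:np.hypot(B[:,0]-c[0],B[:,1]-c[1])-.018,[.51,.3],loss="soft_l1",f_scale=.002);print("bottle",len(B),r.x,np.abs(r.fun).mean())
E
```

```text
[0.50909236 0.19235813 0.22008412]
yellow (356, 216, 10, 11) [664.2 115.5  13.9  14.3  14.8]
yellow (218, 183, 63, 81) [502.8 110.5  64.6 116.9  15.4]
yellow (228, 61, 54, 57) [510.7 298.6  69.1  69.2  88.1]
bottle 29 [0.50940982 0.30101654] 5.6460841464926985e-05
```

View pics/w4.png

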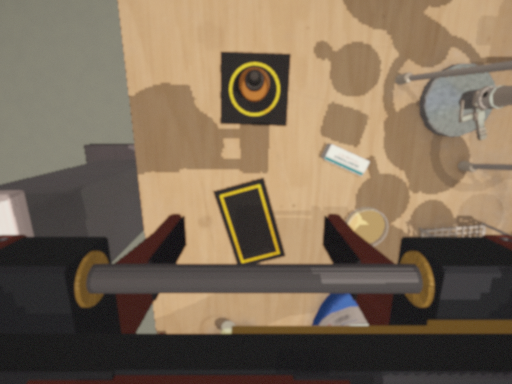

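The bottle stands centred in the ring at (254,88), measured at (0.509,0.301) against a ring centre of (0.510,0.299). The box pad is at (250,222), turned about 15°. Next the box.

{"fn": "step_arm", "kwargs": {"commands": [[[-0.15, -0.5, 0], 0, -1], [[-0.15, -0.9, 0], 0, -1], [[-0.15, -1, 0], 0, -1], [[-0.15, -1, 0], 0, -1], [[-0.15, -1, 0], 0, -1], [[-0.15, -1, 0], 0, -1], [[-0.15, -1, 0], 0, -1], [[-0.15, -1, 0], 0, -1], [[-0.15, -1, 0], 0, -1], [[-0.15, -0.8, 0], 0, -1], [[-0.15, -0.5, 0], 0, -1], [[-0.05, -0.2, 0], -0.02, -1], [[0, 0, 0], 0, -1], [[0, 0, 0], 0, -1], [[0, 0, 0], 0, -1]]}}

```text
t: 17.2
tcp_pos: [0.4417, -0.2032, 0.2202]
tool_rot: [0.717, 0.697, 0.0, -0.0]
force: [0.3, -0.4, -0.0]
finger_gap: 0.0882
gripper_force: 0.0
```

```bash
python3 - <<'E'
from m import *
C=cam("wrist");p,d=camera("wrist");s=sense();print(s["tcp_pos"],s["tool_rot"])
hsv=cv2.cvtColor(p,cv2.COLOR_RGB2HSV)
w=cv2.inRange(hsv,(0,0,140),(180,60,255))|cv2.inRange(hsv,(78,60,50),(105,255,255))
u0,v0=map(int,pix(C,[.4405,-.2045,.029]));r=np.zeros_like(w);r[max(0,v0-70):v0+70,u0-40:u0+40]=1;w*=r
c=max(cv2.findContours(cv2.morphologyEx(w,cv2.MORPH_CLOSE,np.ones((5,5))),cv2.RETR_EXTERNAL,cv2.CHAIN_APPROX_NONE)[0],key=cv2.contourArea)
print((u0,v0),cv2.boundingRect(c),rect(C,c,.029))
Z=pts(C,d,w>0);Z=Z[(Z[:,2]>.024)&(Z[:,2]<.04)];print(len(Z),Z.mean(0),cv2.minAreaRect((Z[:,:2]*1000).astype(np.float32)))
E
```

```text
[ 0.44165599 -0.20327709  0.220202  ] [ 7.16758419e-01  6.97321563e-01  1.99164428e-05 -7.57875692e-05]
(253, 174) (240, 142, 27, 65) [ 440.2 -204.5   33.3   85.3   -1.9]
1431 [ 0.43955273 -0.20462198  0.02700779] ((440.460205078125, -205.06253051757812), (83.87285614013672, 31.976356506347656), 87.74333190917969)
```

{"fn": "step_arm", "kwargs": {"commands": [[[-0.03, -0.04, -0.6], -0.006, -1], [[0, 0, -0.9], 0, -1], [[0, 0, -1], 0, -1], [[0, 0, -1], 0, -1], [[0, 0, -0.8], 0, -1], [[0, 0, -0.5], 0, -1], [[0, 0, -0.3], 0, -1], [[0, 0, -0.15], 0, -1], [[0, 0, 0], 0, -1], [[0, 0, 0], 0, -1]]}}

```text
t: 18.5
tcp_pos: [0.4407, -0.2057, 0.0109]
tool_rot: [0.719, 0.695, 0.0, 0.0]
force: [-0.7, -0.2, -0.7]
finger_gap: 0.0874
gripper_force: 0.0
```

{"fn": "step_arm", "kwargs": {"commands": [[[0, 0, -0.12], 0, -1], [[0, 0, 0], 0, -0.4], [[0, 0, 0], 0, 0], [[0, 0, 0], 0, 0.3], [[0, 0, 0], 0, 1], [[0, 0, 0], 0, 1], [[0, 0, 0], 0, 1], [[0, 0, 0], 0, 1], [[0, 0, 0], 0, 1]]}}

```text
t: 19.62
tcp_pos: [0.4402, -0.2056, 0.0055]
tool_rot: [0.719, 0.695, 0.0, 0.0]
force: [0.8, -0.2, 0.3]
finger_gap: 0.0321
gripper_force: 30.0
```

{"fn": "step_arm", "kwargs": {"commands": [[[0, 0, 0.3], 0, 1], [[0, 0, 0.6], 0, 1], [[0, 0, 0.9], 0, 1], [[0, 0, 0.9], 0, 1], [[0, 0, 0.7], 0, 1], [[0, 0, 0.3], 0, 1], [[0.1, 0.3, 0], 0, 1], [[0.15, 0.6, 0], 0, 1], [[0.2, 0.9, 0], 0.05, 1], [[0.2, 1, 0], 0.05, 1], [[0.2, 1, 0], 0.05, 1], [[0.2, 1, 0], 0.05, 1], [[0.2, 1, 0], 0.05, 1], [[0.2, 0.9, 0], 0.035, 1], [[0.2, 0.7, 0], 0, 1], [[0.1, 0.5, 0], 0, 1], [[0, 0.3, 0], 0, 1], [[0, 0, 0], 0, 1], [[0, 0, 0], 0, 1], [[0, 0, 0], 0, 1]]}}

```text
t: 22.12
tcp_pos: [0.5102, 0.1214, 0.1536]
tool_rot: [0.609, 0.793, 0.0, 0.0]
force: [0.1, 0.9, -1.3]
finger_gap: 0.0322
gripper_force: 30.0
```

```bash
python3 - <<'E'
from m import *
C=cam("wrist");p,d=camera("wrist");s=sense();print(s["tcp_pos"],s["finger_gap"],"yaw",np.degrees(2*np.arctan2(s["tool_rot"][1],s["tool_rot"][0]))-90)
cv2.imwrite("pics/w5.png",p[:,:,::-1])
E
```

```text
[0.51023102 0.1215593  0.15362823] 0.03192110499731159 yaw 15.004410820632259
```

View pics/w5.png

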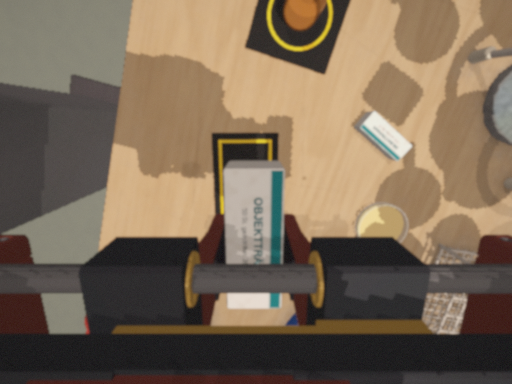

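The box hangs square in the fingers, its top at (253,235), over the box pad; the bottle is undisturbed at (300,12). I centre it and lower.

{"fn": "step_arm", "kwargs": {"commands": [[[-0.2, -0.31, 0], 0.003, 1], [[0, 0, -0.5], 0, 1], [[0, 0, -0.8], 0, 1], [[0, 0, -0.8], 0, 1], [[0, 0, -0.6], 0, 1], [[0, 0, -0.4], 0, 1], [[0, 0, -0.25], 0, 1], [[0, 0, -0.1], 0, 1], [[0, 0, 0], 0, 1], [[0, 0, 0], 0, 1]]}}

```text
t: 23.42
tcp_pos: [0.5026, 0.1101, 0.016]
tool_rot: [0.607, 0.795, 0.0, 0.0]
force: [0.0, 0.8, -1.1]
finger_gap: 0.0318
gripper_force: 30.0
```

{"fn": "step_arm", "kwargs": {"commands": [[[0, -0.02, -0.08], 0, 1], [[0, 0, -0.05], 0, 1], [[0, 0, -0.04], 0, 1], [[0, 0, -0.03], 0, 1], [[0, 0, 0], 0, 1], [[0, 0, 0], 0, 1]]}}

```text
t: 24.18
tcp_pos: [0.5022, 0.1092, 0.0084]
tool_rot: [0.607, 0.795, 0.0, -0.0]
force: [-5.4, -0.6, 14.8]
finger_gap: 0.0317
gripper_force: 30.0
```

Contact at the expected height. I release and back off.

{"fn": "step_arm", "kwargs": {"commands": [[[0, 0, 0.01], 0, 1], [[0, 0, 0], 0, 0.2], [[0, 0, 0], 0, 0], [[0, 0, 0], 0, -0.4], [[0, 0, 0], 0, -1], [[0, 0, 0], 0, -1], [[0, 0, 0], 0, -1], [[0, 0, 0.4], 0, -1], [[0, 0, 0.8], 0, -1], [[0, 0, 1], 0, -1], [[0, 0, 1], 0, -1], [[0, 0, 1], 0, -1], [[0, 0, 0.9], 0, -1], [[0, 0, 0], 0, -1], [[0, 0, 0], 0, -1]]}}

```text
t: 26.05
tcp_pos: [0.5018, 0.1092, 0.212]
tool_rot: [0.607, 0.795, 0.0, -0.0]
force: [-0.1, 0.1, -1.1]
finger_gap: 0.0876
gripper_force: 0.0
```

```bash
python3 - <<'E'
from m import *
C=cam("wrist");p,d=camera("wrist");s=sense();print(s["tcp_pos"])
hsv=cv2.cvtColor(p,cv2.COLOR_RGB2HSV)
y=cv2.inRange(hsv,(22,90,60),(36,255,255))
for c in cv2.findContours(cv2.morphologyEx(y,cv2.MORPH_CLOSE,np.ones((3,3))),cv2.RETR_EXTERNAL,cv2.CHAIN_APPROX_NONE)[0]:
    if len(c)>40: print("yellow",cv2.boundingRect(c),rect(C,c,.003))
w=cv2.inRange(hsv,(0,0,140),(180,60,255))|cv2.inRange(hsv,(78,60,50),(105,255,255))
Z=pts(C,d,w>0);Z=Z[(Z[:,2]>.026)&(Z[:,2]<.04)&(abs(Z[:,0]-.502)<.06)&(abs(Z[:,1]-.11)<.07)];print(len(Z),Z.mean(0),cv2.minAreaRect((Z[:,:2]*1000).astype(np.float32)))
cv2.imwrite("pics/w6.png",p[:,:,::-1])
t,_=camera("top");a=cv2.resize(t[100:260,100:420,::-1],(800,400),interpolation=cv2.INTER_CUBIC);cv2.imwrite("pics/t6.png",a)
E
```

```text
[0.50154066 0.10907949 0.21142072]
yellow (354, 190, 18, 21) [657.4 109.3  17.5  28.2 -44.4]
yellow (231, 128, 48, 84) [502.6 110.1  65.1 115.5  15.4]
yellow (273, 0, 58, 57) [510.5 292.4  57.4  69.8 -87.3]
1518 [0.50073802 0.10961479 0.0299457 ] ((501.3982238769531, 109.28472137451172), (31.53333282470703, 83.82984924316406), 15.703540802001953)
```

View pics/w6.png

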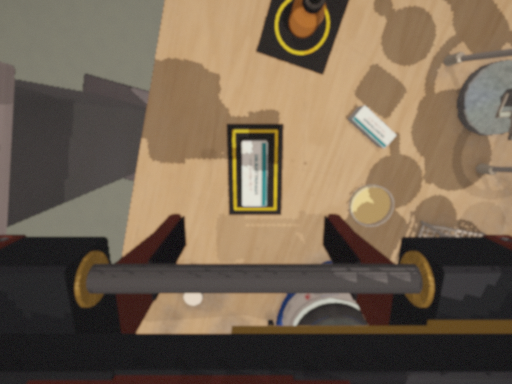

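The box lies at (254,172), flat and wholly inside the yellow rectangle, within about 1 mm and 0.5° of centred. The bottle stands in its ring at (303,20), and the fingers are clear of everything.

```bash
python3 -c "
from station import finish_job
print(finish_job())"
```

```text
the job is handed in; nothing more can be done
None
```

The job is handed in: the dropper bottle stands upright inside the ring, and the larger slide box lies flat and squared up inside its yellow rectangle; nothing else was touched, and it took about 26 s.

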